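# Tip the jigsaw box flat into the end bay of the puzzle board

### The arm

A 6-joint arm with a two-finger parallel gripper is mounted at the origin on the work surface. World frame = base frame: x ahead of the robot, y to its left, z up, the work surface at z = 0. Lengths are in m, angles in rad, forces in N, time in s.
With the tool pointing down it reaches from about 0.25 to 0.775 m from the base axis. Payload 8.9 kg.
Tool frame: the origin (TCP) lies at the very end of the fingers, on their centre line; the grasp point (between the pads) lies 19 mm behind it; z points along the fingers, y is the line along which they close (so a half turn about z gives the same grasp; the last joint's range is limited). The gripper opens to 85 mm and grips with 20 to 120 N. Pads are 22 mm wide; open, the fingers measure 114 mm over their backs; the gripper's body (76 mm by 85 mm) begins 54 mm behind the grasp point. The pads swing forward as they close: fully open they stand 13 mm farther back than shut.
Start: joints at [1.207, 0.291, -0.153, 1.127, 0, 1.431], TCP at [0.117, 0.512, 0.231] pointing down, gripper open.
Joint ranges: [-2.52, 2.52], [-0.91, 1.74], [-1.3, 1.37], [-1.96, 2.02], [-1.52, 1.47], [-3.14, 3.14]. Speed limits (rad/s): [2.22, 2.22, 2.79, 3.14, 3.14, 3.14].

### API

Orientations are given as a rotation vector (axis times angle).
In Python, from plant import robot, optics gives the robot as it stands. Calls block until the motion is done:
- robot.move_pose(position, orientation): joint-space move of the TCP to a pose.
- robot.line_to(position, attitude=None, speed=0.15): straight line of the TCP; attitude=None keeps the orientation; speed is the mean speed in m/s.
- robot.goto_joints(angles): joint-space move.
- robot.ungrasp() and robot.grab(): open the fingers fully, or close them until they stop; the grip force is fixed at half the most.
- robot.wait(seconds).
- robot.ik(position, orientation): joint angles nearest the present ones, or None.
- optics.snapshot(name): name is "side" or "top"; returns a dict with "color" (400x640x3 uint8, blue, green, red), "camera_matrix" (3x3 intrinsics, pixels), "dist_coeffs" ([k1, k2, p1, p2, k3] as OpenCV has them; the pictures are not rectified), "eye" and "attitude" of the camera in the world. Camera axes: x right, y down, z forward; pixel columns grow to the right and rows downward; lengths in m; the calibration is good to about 2 mm. A picture is of the moment at which its call begins. There is no depth.
A pose or a line that the arm cannot do raises robot.MotionError and nothing moves.
- robot.finish_job(): hands the job in; it is judged then, once.
Readings, each from a call of its own:
- robot.get_t(): time.
- robot.get_joint_pos(): joint angles.
- robot.get_joint_vel(): joint speeds.
- robot.get_joint_efforts(): joint torques, N m.
- robot.get_position(): TCP position.
- robot.get_orientation(): TCP orientation.
- robot.get_wrist_force(): force on the tool from outside, world axes, zero at the start.
- robot.get_ft_torque(): the same for the moment, N m.
- robot.get_grip_width(): finger opening in m.
- robot.get_finger_force(): force on a finger pad.
Only numpy, scipy, OpenCV 4.12 (cv2) and the standard library are available. Lean on these libraries where they do the work, as an engineer would, in place of code of your own. Each camera call takes 0.05 s, during which the arm holds its last target. There are 200 camera calls.

### The job

The jigsaw box is standing on its end on the puzzle board. Tip it over backwards by pushing high on its picture side, so that it comes down flat on the felt with the picture up, and nudge it along with a fingertip until all of it lies past the pale guide line, in the empty bay at the end of the board. Only push it, never pick it up; keep the box and the robot off the begun puzzle and leave the sorting tray, the mug and the card box where they are.

Things in the scene. Friction and masses are not known exactly. Their poses are not given: they have to be found in the camera images.
- puzzle_board: jigsaw board fixed on the table, 440 mm long (its x) by 360 mm wide (y): green felt bed 10 mm above the table, wooden rim 12 mm wide all round, 8 mm above the felt. Origin: centre of its underside; z up. The felt reaches 208 mm from the origin along +x and -x, 168 mm along +y and -y. The empty bay is at the +x end, the begun puzzle at the -x end.
- bay_line (a point): middle of the pale guide line (4 mm wide, right across the felt along the board's y), at felt height, 10 mm from the board's origin along its -x. The bay is the felt from this line to the +x rim, 218 mm deep.
- jigsaw_box: closed rigid cardboard box, loose, 0.3 to 0.6 kg, 45 mm thick (its x), 140 mm wide (y), 190 mm tall (z), starting upright on its short end on the felt, up to 55 mm short of the guide line and up to 9 degrees askew to the board. Origin: centre of that end. The mountain picture (lid) is on its -x face, 22.5 mm from the origin; the plain back, +x, looks to the bay.
- box_center (a point): centre of the jigsaw box, half-way up. Pushed near its top towards its +x the box tips about the lower edge of its back, passes its balance point at about 14 degrees and falls by itself, ending with its -x up and its z along the felt; this point is then 32 mm above the table (105 mm when standing).
- foot_left (a point): on the end the jigsaw box stands on, at the middle of its thickness, at the side edge on its +y side (70 mm from the origin)
- foot_right (a point): the same at the side edge on its -y side
- begun_puzzle: joined jigsaw pieces, 74 mm (x) by 196 mm (y), 2 mm thick, fixed on the felt against the board's -x rim. Origin: centre of its underside; axes as the board's.
- sorting_tray: white open tray of puzzle pieces, 70 x 110 x 20 mm, on the felt beside the begun puzzle. Origin: centre of its underside.
- mug: brown mug, 82 mm wide, 95 mm tall, handle to its +y, on the table beside the board. Origin: centre of its underside.
- card_box: upright carton of playing cards, 22 x 66 x 92 mm, on the table on the other side of the board. Origin: centre of its underside.
There are look-alikes about, which are no part of the job. What is shaped like the jigsaw_box but orange or purple is not meant.

How it is judged:
On the way:
1. the jigsaw box has been tipped over and lies picture up (angle between jigsaw_box's own x axis and vertical above 3 rad and height (world z) of box_center below 0.045 m), for 0.2 s.
At the end, for the whole second after the job is handed in: the jigsaw box lies at rest flat on the felt, picture up (within 1.8 degrees; not propped on the rim), no part of it short of the guide line's near edge (both ends of its foot edge past it, the line itself may be touched); sorting tray, mug and card box within 15 mm of where they were (angle between jigsaw_box's own x axis and vertical above 3.11 rad and height (world z) of box_center below 0.0355 m and x of each of foot_left, foot_right in the frame of puzzle_board above -0.012 m and x of box_center in the frame of puzzle_board above 0.065 m and linear speed of jigsaw_box below 0.02 m/s and distance of each of sorting_tray, mug, card_box from where it was at the start of the episode below 0.015 m).
It fails at once if the jigsaw box is lifted off the board (height (world z) of box_center above 0.13 m or (angle between jigsaw_box's own x axis and vertical above 2.9 rad and height (world z) of box_center above 0.065 m)).
It fails at once if the jigsaw box falls on its picture side (angle between jigsaw_box's own x axis and vertical below 0.6 rad).
It fails at once if the jigsaw box comes down on the begun puzzle (contact force between jigsaw_box and begun_puzzle above 0.3 N).
It fails at once if the robot presses on the begun puzzle (contact force between any of the arm, the fingers and begun_puzzle above 1 N).
It fails at once if the sorting tray, the mug or the card box is moved or tipped (distance of any of sorting_tray, mug, card_box from where it was at the start of the episode above 0.015 m or angle between any of sorting_tray, mug, card_box's own z axis and vertical above 0.3 rad).
It also fails if it takes over 45 s, if anything falls off the work surface, if the arm or the gripper's body presses on something with over 40 N, if the wrist force passes 120 N, or if a joint passes its speed limit or range.

## Working session

There is one attempt and no reset: what is moved stays moved. The work goes in short steps, each a Python script; the robot and the scene stay as the last script left them, time stands still between calls to the robot, and variables do not carry over. Pictures are saved under pics/ and viewed, at most 10 in all, crops included, and the job is handed in when it is done.

```bash
mkdir -p pics; ls
cat > h.py <<'E'
import numpy as np, cv2
from scipy.spatial.transform import Rotation as R
from plant import robot, optics
def rot(a):
    a=np.array(a,float)
    return a if a.shape==(3,3) else R.from_rotvec(a).as_matrix() if a.size==3 else R.from_quat(a).as_matrix()
def ray(s,uv):
    p=cv2.undistortPoints(np.array(uv,float).reshape(-1,1,2),s["camera_matrix"],s["dist_coeffs"]).reshape(-1,2)
    return np.c_[p,np.ones(len(p))]@rot(s["attitude"]).T
def onz(s,uv,z):
    d=ray(s,uv);e=np.array(s["eye"]);return e+d*((z-e[2])/d[:,2])[:,None]
def proj(s,P):
    M=rot(s["attitude"]);e=np.array(s["eye"]);q=(np.array(P,float).reshape(-1,3)-e)@M
    return cv2.projectPoints(q,np.zeros(3),np.zeros(3),s["camera_matrix"],s["dist_coeffs"])[0].reshape(-1,2)
E
python3 - <<'E'
from h import *
for n in("top","side"):
    s=optics.snapshot(n);cv2.imwrite(f"pics/{n}0.png",s["color"]);print(n,s["eye"],s["attitude"],s["camera_matrix"])
print(robot.get_t(),robot.get_orientation())
E
```

```text
pics
top [ 0.39851102 -0.06519121  1.13622037] [-2.17098956  2.11118411 -0.19096874] [[363.74670427   0.         320.24989251]
 [  0.         363.74670427 196.03753099]
 [  0.           0.           1.        ]]
side [0.42017221 0.89103526 1.20874882] [-0.20466887  2.87759087 -1.06358689] [[518.37765661   0.         315.17934181]
 [  0.         518.37765661 200.70817986]
 [  0.           0.           1.        ]]
0.1 [-3.52328699e-01 -3.12148013e+00  1.94584024e-03]
```

View pics/top0.png

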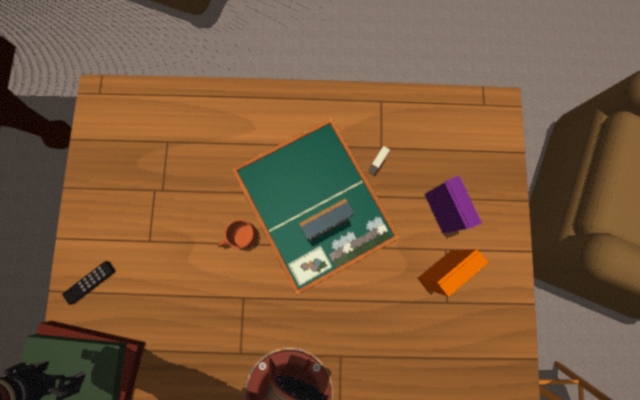

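View pics/side0.png

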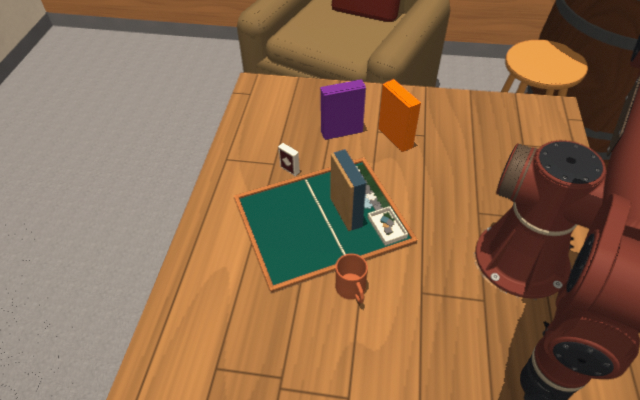

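Top view: the board has its outer corners at about (331,121), (235,170), (298,292) and (397,238). The bay is at the far end, away from the robot, and the guide line runs from (270,230) to (362,182). There are three box-shaped candidates in the top view:
- **Dark teal with tan back:** (327,220), standing on the felt just short of the line. This is the jigsaw box, because it is on the board and neither orange nor purple.
- **Purple:** (453,207), a look-alike.
- **Orange:** (455,273), a look-alike.

The mug is at (242,235), the card box at (380,160) and the tray at (310,266). I'll confirm the box in an enlarged crop.

Run:
```python
from h import *
t=optics.snapshot("top");s=optics.snapshot("side")
a=cv2.resize(t["color"][110:300,225:405],None,fx=3,fy=3,interpolation=cv2.INTER_CUBIC)[:570]
b=cv2.resize(s["color"][145:265,310:420],None,fx=4,fy=4,interpolation=cv2.INTER_CUBIC)
c=np.zeros((570,540+0,3),np.uint8)
c=cv2.resize(a,(400,422)); d=cv2.resize(b,(387,422)); cv2.imwrite("pics/crop1.png",np.hstack([c,d]))
for n,q in(("t",t),("s",s)):
    hsv=cv2.cvtColor(q["color"],cv2.COLOR_BGR2HSV)
    m=cv2.inRange(hsv,(70,120,40),(95,255,140))
    cs,_=cv2.findContours(m,cv2.RETR_EXTERNAL,cv2.CHAIN_APPROX_NONE)
    big=np.vstack([k for k in cs if cv2.contourArea(k)>300 and 200<k[:,0,0].mean()<420]); h=cv2.convexHull(big)
    ap=cv2.approxPolyDP(h,4,True)[:,0]
    P=onz(q,ap,0.010);print(n,ap.tolist(),P.round(3)[:,:2].tolist(), np.linalg.norm(np.diff(P,axis=0),axis=1).round(3))
# outer rim corners, by eye
P=onz(t,[(331,121),(235,170),(298,292),(397,238)],0.018);print(P.round(3).tolist())
P=onz(t,[(270,230),(362,182)],0.010);print(P.round(3).tolist())
P=onz(s,[(308,181),(344,253)],0.010);print(P.round(3).tolist())
```

```text
t [[382, 217], [327, 255], [287, 263], [239, 171], [329, 125]] [[0.525, -0.272], [0.404, -0.103], [0.377, 0.018], [0.659, 0.182], [0.821, -0.1]] [0.208 0.124 0.327 0.325]
s [[383, 246], [273, 283], [241, 199], [329, 173], [373, 208]] [[0.377, 0.017], [0.661, 0.179], [0.818, -0.1], [0.565, -0.245], [0.415, -0.118]] [0.327 0.321 0.291 0.196]
[[0.832, -0.105, 0.018], [0.66, 0.193, 0.018], [0.292, -0.019, 0.018], [0.461, -0.317, 0.018]]
[[0.475, 0.075, 0.01], [0.635, -0.208, 0.01]]
[[0.626, -0.202, 0.01], [0.483, 0.056, 0.01]]
```

View pics/crop1.png

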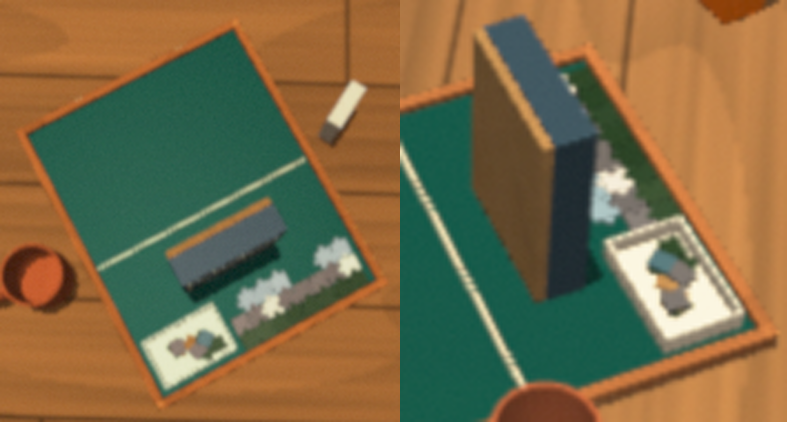

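The left half of the crop is the top view, the right half the side view. Both confirm that the teal box with the tan back (towards the bay) is the one meant, standing just short of the guide line. In the side image its top corners are at about (331,154), (345,149.5), (366,183) and (353,188). Its near foot corners are at about (350,230) and (363,227).

```bash
cat >> h.py <<'E'
YAW=np.radians(29.6);O=np.array([.560,-.062]);BX=np.array([np.cos(YAW),np.sin(YAW)]);BY=np.array([-BX[1],BX[0]])
def tob(P): d=np.atleast_2d(P)[:,:2]-O; return np.c_[d@BX,d@BY]
def tow(x,y,z): return np.r_[O+x*BX+y*BY,z]
E
python3 - <<'E'
from h import *
t=optics.snapshot("top");s=optics.snapshot("side")
P=onz(s,[(331.3,154.1),(344.7,149.5),(366.3,183.4),(353.2,187.6)],.2);print("side top",tob(P).round(3).tolist(),P[:,:2].round(3).tolist())
P=onz(s,[(349.8,229.7),(363.2,226.9)],.01);print("side foot",tob(P).round(3).tolist())
c=lambda x,y:(225+x/2.222,110+y/2.222)
P=onz(t,[c(165,252),c(268,199),c(287,232),c(180,287)],.2);print("top top",tob(P).round(3).tolist())
P=onz(t,[c(97,269),c(305,159)],.01);print("line",tob(P).round(3).tolist())
P=onz(t,[c(152,345),c(210,303),c(238,352),c(178,390)],.03);print("tray",tob(P).round(3).tolist())
P=onz(t,[(242,229)],.095);print("mug",P)
# ik test: tool tilted
for tilt in(0,20,35):
  for y in(0.35,):
    pass
def att(tilt,yaw): # tool z down tilted forward by tilt toward board +x, tool y along board y
    z=np.r_[np.sin(np.radians(tilt))*BX,-np.cos(np.radians(tilt))]; yv=np.r_[BY,0]*yaw; x=np.cross(yv,z); return R.from_matrix(np.c_[x,yv,z]).as_rotvec()
for tilt in(0,20,40):
  for sg in(1,-1):
    print(tilt,sg,[robot.ik(tow(x,0,z),att(tilt,sg)) is not None for x,z in((-.12,.18),(-.12,.3),(-.05,.17),(0,.15),(-.06,.03),(-0.03,.02))])
E
```

```text
side top [[-0.05, -0.058], [-0.092, -0.061], [-0.094, 0.078], [-0.056, 0.079]] [[0.545, -0.138], [0.511, -0.161], [0.44, -0.04], [0.473, -0.021]]
side foot [[-0.056, 0.072], [-0.097, 0.077]]
top top [[-0.049, 0.073], [-0.051, -0.063], [-0.095, -0.064], [-0.093, 0.076]]
line [[-0.007, 0.166], [-0.006, -0.166]]
tray [[-0.135, 0.145], [-0.122, 0.05], [-0.198, 0.047], [-0.204, 0.142]]
mug [[0.47010469 0.14430976 0.095     ]]
0 1 [True, True, True, True, True, True]
0 -1 [True, True, True, True, True, True]
20 1 [True, True, True, True, True, True]
20 -1 [True, True, True, True, True, True]
40 1 [True, True, True, True, True, True]
40 -1 [True, True, True, True, True, True]
```

```bash
cat >> h.py <<'E'
O=O+.003*BX   # line seen at -6.5 mm instead of -10
def att(sg=1): 
    z=np.array([0,0,-1.]);y=np.r_[BY,0]*sg;return R.from_matrix(np.c_[np.cross(y,z),y,z]).as_rotvec()
E
python3 - <<'E'
from h import *
robot.grab()
p=np.array(robot.get_position());p[2]=.34;robot.line_to(p)
q=np.array(robot.get_joint_pos());tgt=tow(-.16,.007,.32)
sg=min((1,-1),key=lambda k:np.abs(robot.ik(tgt,att(k))-q).max());print(sg,robot.ik(tgt,att(sg)))
robot.move_pose(tgt,att(sg));robot.line_to(tow(-.16,.007,.178))
f0=np.array(robot.get_wrist_force());print(f0)
for x in np.arange(-.14,-.049,.01):
    robot.line_to(tow(x,.007,.178),speed=.08);print(round(x,3),robot.get_position(),(np.array(robot.get_wrist_force())-f0).round(1))
robot.wait(.8)
print(robot.get_t())
for n in("top","side"): s=optics.snapshot(n);cv2.imwrite(f"pics/{n}1.png",s["color"])
a=cv2.imread("pics/top1.png")[100:310,210:420];b=cv2.imread("pics/side1.png")[130:340,210:420]
cv2.imwrite("pics/m1.png",cv2.resize(np.hstack([a,b]),(800,400)))
E
```

```text
-1 [-0.47382769  0.09207458 -0.1701045   1.30861724  0.          2.1511475 ]
[0.15985584 0.2218269  0.24898089]
-0.14 [ 0.43790859 -0.12324981  0.17804611] [-0.3  0.7 -0.7]
-0.13 [ 0.44643838 -0.11846323  0.17796591] [-0.3 -0.7 -0.3]
-0.12 [ 0.45515854 -0.11353371  0.1779667 ] [ 0.2 -1.1 -0.3]
-0.11 [ 0.46386713 -0.10856095  0.17796445] [-0.3 -0.3 -0.5]
-0.1 [ 0.47243482 -0.10368329  0.17791327] [-0.8 -0.8 -0.2]
-0.09 [ 0.48126822 -0.09867056  0.1779726 ] [-0.1 -0.8  0.1]
-0.08 [ 0.49002252 -0.09372976  0.17796608] [-0.5  0.3 -0.8]
-0.07 [ 0.49868388 -0.08877705  0.17794335] [-0.7 -0.2 -0.1]
-0.06 [ 0.50734767 -0.08385974  0.17793544] [-0.9 -0.4 -0.2]
-0.05 [ 0.51600739 -0.07893902  0.17794459] [ 0.4 -1.2  0.2]
9.2417
```

View pics/m1.png

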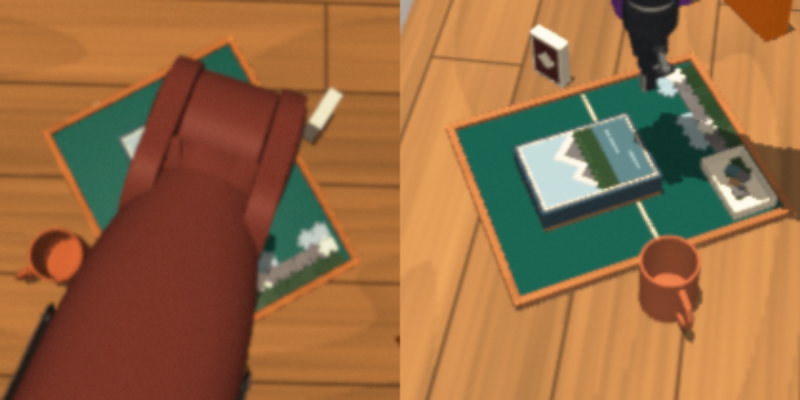

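The box is lying flat, picture up, across the guide line. In the right-hand (side) half its top corners are at about (516,148), (627,115), (661,178) and (549,215). I'll measure the foot edge from these.

Run:
```python
from h import *
s=optics.snapshot("side")
c=lambda x,y:(210+(x-400)/1.905,130+y/1.905)
P=onz(s,[c(516,148),c(627,115),c(661,178),c(549,215)],.055);print(tob(P).round(3).tolist(),np.linalg.norm(np.diff(P,axis=0),axis=1))
P=onz(s,[c(661,188)],.04);print(tob(P))
P=onz(s,[c(660,234),c(583,95)],.01);print("line",tob(P).round(3).tolist())
```

```text
[[0.136, -0.056], [-0.046, -0.055], [-0.046, 0.079], [0.131, 0.081]] [0.18231232 0.13478264 0.17648053]
[[-0.04321624  0.08604005]]
line [[-0.018, 0.143], [-0.01, -0.161]]
```

Run:
```python
from h import *
robot.line_to(tow(-.088,.011,.178));robot.line_to(tow(-.088,.011,.033))
f0=np.mean([robot.get_wrist_force() for _ in range(5)],0)
for x in np.arange(-.08,-.019,.01):
    robot.line_to(tow(x,.011,.033),speed=.05);f=np.array(robot.get_wrist_force())-f0;print(round(x,3),f.round(1),(f[:2]@BX).round(1))
robot.wait(.3);print(robot.get_t())
s=optics.snapshot("side");cv2.imwrite("pics/s2.png",cv2.resize(s["color"][130:310,210:420],None,fx=3.5,fy=3.0,interpolation=cv2.INTER_CUBIC))
```

```text
-0.08 [-1.   0.2 -0.3] -0.7
-0.07 [-0.6  0.1  0.2] -0.5
-0.06 [-0.4  0.5 -0.6] -0.1
-0.05 [ 0.2 -0.7 -0.1] -0.2
-0.04 [-0.5  0.2  0.2] -0.3
-0.03 [0.3 0.6 0.6] 0.5
-0.02 [ 0.1 -0.2  0.4] -0.0
13.625
```

View pics/s2.png

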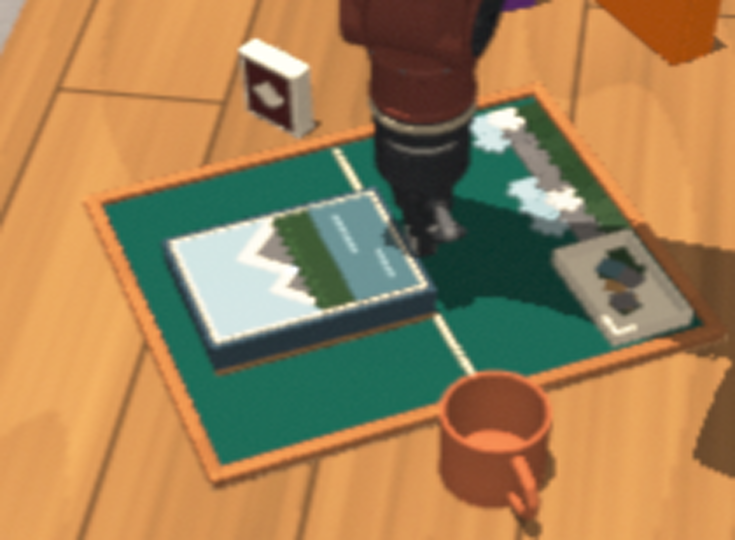

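The side view shows the finger against the foot end, with the box nearly over the line. Its top corners in this crop are at about (168,242), (374,190), (434,288) and (216,347). Tray, mug and card box have not moved.

```bash
cat >> h.py <<'E'
def c2(x,y): return (210+x/3.5,130+y/3.0)
E
python3 - <<'E'
from h import *
s=optics.snapshot("side")
P=onz(s,[c2(168,242),c2(374,190),c2(434,288),c2(216,347)],.055);print(tob(P).round(3).tolist())
P=onz(s,[c2(433,316),c2(218,371)],.01);print("lower",tob(P).round(3).tolist())
P=onz(s,[c2(436,318),c2(337,152),c2(470,372)],.01);print("line",tob(P).round(3).tolist())
P=onz(s,[c2(106,205),c2(221,466)],.01);print("rim felt",tob(P).round(3).tolist())
E
```

```text
[[0.174, -0.059], [-0.008, -0.058], [-0.008, 0.074], [0.176, 0.074]]
lower [[-0.008, 0.073], [0.176, 0.068]]
line [[-0.01, 0.076], [-0.01, -0.158], [-0.011, 0.144]]
rim felt [[0.204, -0.164], [0.206, 0.167]]
```

Run:
```python
from h import *
robot.line_to(tow(-.006,.011,.033),speed=.04);robot.wait(.3)
robot.line_to(tow(-.045,.011,.033),speed=.1);robot.line_to(tow(-.045,.011,.2))
print(robot.get_t())
s=optics.snapshot("side");cv2.imwrite("pics/s3.png",cv2.resize(s["color"][130:310,210:420],None,fx=3.5,fy=3.0,interpolation=cv2.INTER_CUBIC))
```

```text
16.3333
```

View pics/s3.png

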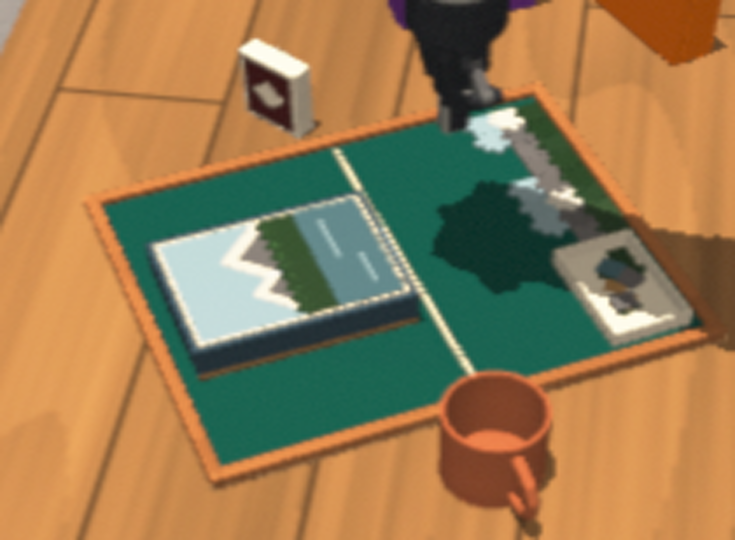

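The whole guide line is now visible outside the box. The foot's lower corner is at (417,318), on the bay side of the line. The head's lower corner is at (200,377), still clear of the far rim, and the box lies flat.

Run:
```python
from h import *
s=optics.snapshot("side")
P=onz(s,[c2(152,243),c2(360,194),c2(416,290),c2(199,350)],.055);print(tob(P).round(3).tolist())
x=tob(onz(s,[c2(417,318)],.01))[0,0];print(x)
if -.005<x<.012 and tob(P)[0,0]<.2: print(robot.finish_job(),robot.get_t())
```

```text
[[0.187, -0.063], [0.005, -0.058], [0.006, 0.071], [0.189, 0.072]]
0.004978582831381025
the job is handed in; nothing more can be done
the job is handed in; nothing more can be done
```

The job is handed in after about 17 s of robot time: the box lies flat and picture up, entirely in the bay by my last measurement (foot edge about 15 mm past the guide line, far end short of the rim), and the tray, mug and card box look unmoved; the judge's verdict was not shown.

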